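# Rack up the tested plug-in modules in reverse order

### The arm

A 6-joint arm with a two-finger parallel gripper is mounted at the origin on the work surface. World frame = base frame: x ahead of the robot, y to its left, z up, the work surface at z = 0. Lengths are in mm, angles in rad, forces in N, time in s.
With the tool pointing down it reaches from about 275 to 850 mm from the base axis. Payload 5.2 kg.
Tool frame: the origin (TCP) lies on the centre line of the jaws, within the pads' length; the fingertips stand 14 mm ahead of it and the grasp point (between the pads) lies 5 mm behind it; z points along the fingers, y is the line along which they close (so a half turn about z gives the same grasp; the last joint's range is limited). The gripper opens to 85 mm and grips with 20 to 120 N. Pads are 22 mm wide; open, the fingers measure 114 mm over their backs; the gripper's body (76 mm by 85 mm) begins 54 mm behind the grasp point. The pads swing forward as they close: fully open they stand 13 mm farther back than shut.
Start: joints at [-1.457, 0.259, 1.535, -0, 1.348, -0.203], TCP at [171.361, -522.628, 218.31] pointing down, gripper open.
Joint ranges: [-3.14, 3.14], [-0.91, 2.08], [0.19, 2.58], [-1.22, 4.36], [0.22, 2.71], [-3.12, 3.12]. Speed limits (rad/s): [2.57, 2.57, 3.14, 3.14, 3.14, 3.14].

### API

Orientations are given as a unit quaternion [w, x, y, z].
In Python, from plant import sensors, cams, bot gives the robot as it stands. The module is installed in compiled form; this text tells all that it offers.
- The arm moves only by the shell command python3 -m jog 'ROWS' [FORCE]. ROWS is JSON, a list that holds one entry, the list of rows, each a list of 5 numbers: the shift along the tool's x, y, z each as a share of 0.04 m, from -1 to 1, then the turn about the tool's z as a share of 4 degrees, from -1 to 1, then the opening, from 0 (shut) to 1 (fully open). In form: [[[dx, dy, dz, roll, grip], ...]]. A call has 1 to 8 rows; each row shifts and turns the commanded pose from where the row before left it, along the tool's axes as they then stand; what a row does not reach is not made up. A row lasts 1/10 s, in which the tool goes at most 50 mm and 8.59 degrees, less where a joint would pass 70% of its speed; a pose out of reach is approached as far as the arm can. A call with a number of a shift or a turn outside -1 to 1 is refused whole. A call with a gripper value outside its range is refused whole. The fingers move at their own pace and stop on an object; FORCE is the grip in N (left out, the last holds). Time passes only in rows, so rows that do not move let the fingers close. It gives the time, the measured TCP pose, the force, the opening and the grip force at its end, in the units of the state.
- sensors.state(): the state, without advancing time (a new reading comes with each control period).
- cams.snapshot(name): name is "scene" or "side" or "wrist"; returns the picture (400x640x3 uint8, red, green, blue); there is no depth.
- cams.camera_model(name): a dict with "vertical_fov" (degrees; the focal length in pixels is half the picture's height over the tangent of half this angle, whatever the lens; pixels are square), "cx", "cy" (the principal point, pixels), "R" (3x3) and "t" (3): a world point X has camera coordinates R X + t. Camera axes: x right, y down, z forward; pixel columns grow to the right and rows downward; lengths in mm; the calibration is good to about 2 mm. A picture is of the moment at which its call begins: read the wrist's pose just before it. camera_model takes no time and is no camera call; for the wrist camera it gives the pose at the moment of the call.
- bot.sign_off(): hands the job in; it is judged then, once.
The state is a dict: "clock": time; "joints": joint angles; "joint_velocities": joint speeds; "tau": joint torques, N m; "tool_pos": TCP position; "eef_rot": TCP orientation; "force": force on the tool from outside, world axes, zero at the start; "ft_torque": the same for the moment, N m; "finger_gap": opening from 0.0 (shut) to 1.0 (fully open); "finger_force": force on a finger pad.
Only numpy, scipy, OpenCV 4.12 (cv2) and the standard library are available. Lean on these libraries where they do the work, as an engineer would, in place of code of your own. Each camera call takes 0.05 s, during which the arm holds its last target. There are 200 camera calls.

### The job

Testing is finished: move the four plug-in modules from the docks on the aluminium test rail into the grey carrying rack, one to a pocket and in reverse order, so that the module at the robot's left end of the rail comes into the pocket at the robot's right end of the rack, the second from the left into the second from the right, and so on. Set each one down without dropping it, upright and fully seated on the floor of its pocket, and leave the multimeter and the screwdriver where they lie.

Things in the scene. Friction and masses are not known exactly. Their poses are not given: they have to be found in the camera images.
- heatsink: module with a finned bare-aluminium heat-sink block, 30 (x) x 34 (y) mm, total height 70 mm; five thin fins seen from above. Black base 42 x 42 mm, 18 mm high, as on all four. Origin: centre of the underside of the base; z up. Starts loose in its dock, axes within 0.1 rad of the dock's; 0.09 to 0.22 kg. Grip the upper part across its x width, 40 to 55 mm above the origin.
- capacitor: module with a round upright metal can, 32 mm in diameter, total height 76 mm; round from above. Black base 42 x 42 mm, 18 mm high, as on all four. Origin: centre of the underside of the base; z up. Starts loose in its dock, axes within 0.1 rad of the dock's; 0.09 to 0.22 kg. Grip the upper part across its x width, 40 to 55 mm above the origin.
- relay: module with a broad plain white relay box, 32 (x) x 40 (y) mm, total height 64 mm, the widest upper part and the lowest of the four. Black base 42 x 42 mm, 18 mm high, as on all four. Origin: centre of the underside of the base; z up. Starts loose in its dock, axes within 0.1 rad of the dock's; 0.09 to 0.22 kg. Grip the upper part across its x width, 40 to 55 mm above the origin.
- connector: module with a slim grey connector hood, 18 (x) x 38 (y) mm up to 66 mm height, with a small steel socket 10 x 24 mm on top up to 74 mm. Black base 42 x 42 mm, 18 mm high, as on all four. Origin: centre of the underside of the base; z up. Starts loose in its dock, axes within 0.1 rad of the dock's; 0.09 to 0.22 kg. Grip the upper part across its x width, 40 to 55 mm above the origin.
- dock1: fixed black dock on the test rail in which the heatsink module starts: square pocket, outside 66 x 66 mm, inside 58 x 58 mm, floor 4 mm and rim 14 mm above its origin. Origin: centre of its underside, 8 mm above the bench; axes parallel to the rail's. It never moves, so it keeps showing where in the row the module began.
- dock2: fixed black dock on the test rail in which the capacitor module starts: square pocket, outside 66 x 66 mm, inside 58 x 58 mm, floor 4 mm and rim 14 mm above its origin. Origin: centre of its underside, 8 mm above the bench; axes parallel to the rail's. It never moves, so it keeps showing where in the row the module began.
- dock3: fixed black dock on the test rail in which the relay module starts: square pocket, outside 66 x 66 mm, inside 58 x 58 mm, floor 4 mm and rim 14 mm above its origin. Origin: centre of its underside, 8 mm above the bench; axes parallel to the rail's. It never moves, so it keeps showing where in the row the module began.
- dock4: fixed black dock on the test rail in which the connector module starts: square pocket, outside 66 x 66 mm, inside 58 x 58 mm, floor 4 mm and rim 14 mm above its origin. Origin: centre of its underside, 8 mm above the bench; axes parallel to the rail's. It never moves, so it keeps showing where in the row the module began.
- rail: fixed test rail: bare aluminium plate 90 (x) x 310 (y) x 8 mm with the four docks in a row at y = +105, +35, -35, -105 mm. Origin: centre of its underside, on the bench; its y points to the robot's left (within 0.15 rad), x away from the robot. It lies nearer to or farther from the robot than the rack.
- rack: fixed grey plastic tray, 70 (x) x 286 (y) mm, empty, with four pockets in a row centred at x = 0, y = +105, +35, -35, -105 mm, each 58 x 58 mm inside, floor 10 mm and rim 24 mm above the origin; low dark lugs at its ends reach y = +-158 mm. Origin: centre of its underside, on the bench; y points to the robot's left (within 0.15 rad), x away from the robot.
- multimeter: bystander: yellow hand multimeter lying flat, 135 x 68 x 38 mm, to the robot's left of the racks; origin: centre of its underside.
- screwdriver: bystander: screwdriver lying flat to the robot's right of the racks, about 0.2 m long, under 40 mm high; origin near the middle of its length.
Things that resemble listed ones, but are neither listed nor needed, are in the scene too. What is shaped like the connector but green, orange or yellow is not meant.

How it is judged:
By the outcome, as a careful person would: the job done as asked, in the order asked, and still so for the second after the job is handed in, with the robot touching nothing.
It also fails if it takes over 102 s, if anything falls off the work surface, if the arm or the gripper's body presses on something with over 40 N, if the wrist force passes 120 N, or if a joint passes its speed limit or range.

## Working session

There is one attempt and no reset: what is moved stays moved. The work goes in short steps, Python scripts to look and compute and a shell command to move; the robot and the scene stay as the last step left them, time stands still between calls to the robot, and variables do not carry over. Pictures are saved under pics/ and viewed, at most 14 in all, crops included, and the job is handed in when it is done.

```bash
mkdir -p pics; python3 - <<'E'
from plant import sensors,cams
import cv2,numpy as np
for n in ["scene","side"]:
    cv2.imwrite(f"pics/{n}0.png",cams.snapshot(n)[:,:,::-1])
for n in ["scene","side","wrist"]:
    print(n,{k:np.round(v,3).tolist() for k,v in cams.camera_model(n).items()})
print(sensors.state())
E
```

```text
scene {'vertical_fov': 53.261, 'cx': 314.041, 'cy': 197.758, 'R': [[0.157, 0.988, -0.008], [0.746, -0.124, -0.655], [-0.647, 0.097, -0.756]], 't': [-62.77, -329.684, 1409.439]}
side {'vertical_fov': 47.428, 'cx': 319.665, 'cy': 195.465, 'R': [[-0.996, -0.085, 0.008], [-0.064, 0.677, -0.734], [0.057, -0.731, -0.679]], 't': [495.854, 62.879, 1034.776]}
wrist {'vertical_fov': 59.207, 'cx': 319.23, 'cy': 202.782, 'R': [[0.312, -0.95, -0.003], [-0.907, -0.299, 0.298], [-0.284, -0.09, -0.955]], 't': [-549.044, -39.336, 381.008]}
{'clock': 0.1, 'joints': array([-1.45677390e+00,  2.59267690e-01,  1.53596019e+00, -5.19587767e-06,
        1.34799243e+00, -2.02788599e-01]), 'joint_velocities': array([-0.0018595 , -0.00124046, -0.00267034, -0.00030173,  0.00196804,
        0.00233272]), 'tau': array([ 1.88152335e-03, -4.46970069e+01, -2.91250151e+01, -2.46571635e-04,
        6.35243443e-03,  1.63491484e-05]), 'tool_pos': array([ 171.31595932, -522.12794398,  217.56454602]), 'eef_rot': array([-8.13135947e-04,  9.87479641e-01,  1.57744400e-01,  3.35774474e-05]), 'force': array([ 0.2788291 ,  0.80536758, -0.12496491]), 'ft_torque': array([ 0.00307807, -0.01285032,  0.01660732]), 'finger_force': 0.0, 'finger_gap': 1.0043751907712872}
```

View pics/scene0.png

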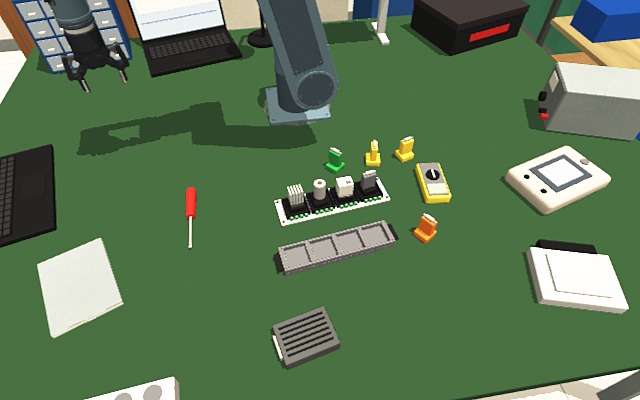

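View pics/side0.png

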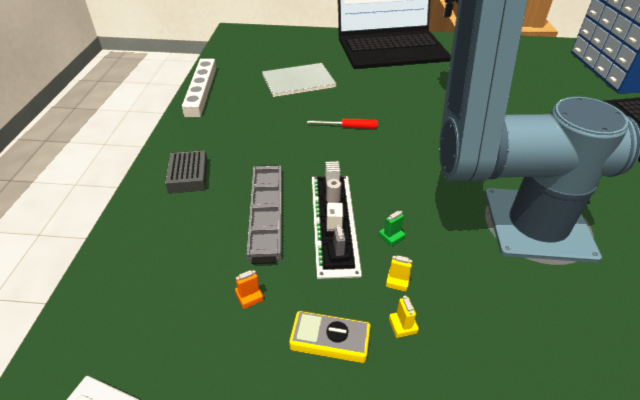

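The scene view shows, from the robot's left, connector (368,182), relay (344,187), capacitor (320,190) and heatsink (295,197). The rail is nearer the robot, and the rack spans (278,247) to (397,243). Orange, yellow and green decoys stand around it. The side view agrees.

```bash
cat > h.py <<'E'
from plant import sensors,cams
import cv2,numpy as np
from scipy.spatial.transform import Rotation as Ro
def K(m):
    f=200/np.tan(np.radians(m["vertical_fov"])/2); return f,m["cx"],m["cy"]
def ray(m,px,z):
    f,cx,cy=K(m);px=np.atleast_2d(np.asarray(px,float))
    d=np.c_[(px[:,0]-cx)/f,(px[:,1]-cy)/f,np.ones(len(px))]@np.array(m["R"])
    c=-np.array(m["R"]).T@np.array(m["t"])
    return (c+d*((z-c[2])/d[:,2])[:,None])[:,:2]
def proj(m,X):
    f,cx,cy=K(m);p=np.atleast_2d(X)@np.array(m["R"]).T+m["t"]
    return np.c_[p[:,0]/p[:,2]*f+cx,p[:,1]/p[:,2]*f+cy]
def rot(s): 
    q=s["eef_rot"]; return Ro.from_quat([q[1],q[2],q[3],q[0]]).as_matrix()
def togo(target,yaw=None):
    """offset in tool units to reach world target (x,y,z), tool y axis along world yaw"""
    s=sensors.state();R=rot(s);d=R.T@(np.array(target)-s["tool_pos"])
    cur=np.arctan2(R[1,1],R[0,1])
    out=[d/40]
    if yaw is not None:
        t=(yaw-cur+np.pi/2)%np.pi-np.pi/2
        out.append(-np.degrees(t)/4)   # tool z down
    return out,np.degrees(cur),s["tool_pos"]
E
python3 - <<'E'
from h import *
m=cams.camera_model("scene")
print("rail",ray(m,[[276,207],[280,223],[390,205],[386,178]],8).round())
print("rack",ray(m,[[278,247],[284,272],[397,243],[390,222]],24).round())
m2=cams.camera_model("side")
print("rail",ray(m2,[[313,178],[348,176],[359,272],[318,276]],8).round())
print("rack",ray(m2,[[253,167],[281,166],[281,257],[249,256]],24).round())
s=sensors.state();R=rot(s);print(R.round(3))
c=-np.array(cams.camera_model("wrist")["R"]).T@cams.camera_model("wrist")["t"];print(c,R.T@(c-s["tool_pos"]), R.T@np.array(cams.camera_model("wrist")["R"]).T)
E
```

```text
rail [[ 464. -116.]
 [ 520. -111.]
 [ 508.  194.]
 [ 407.  211.]]
rack [[ 606. -123.]
 [ 679. -116.]
 [ 642.  170.]
 [ 576.  172.]]
rail [[ 523.  -99.]
 [ 436. -115.]
 [ 402.  182.]
 [ 484.  199.]]
rack [[ 674. -109.]
 [ 605. -119.]
 [ 562.  171.]
 [ 627.  174.]]
[[ 0.95   0.312 -0.   ]
 [ 0.312 -0.95   0.002]
 [ 0.    -0.002 -1.   ]]
[ 244.00049489 -498.90281375  373.79656583] [  76.3532404     0.32555106 -156.20809549] [[ 7.85051581e-04 -9.54464213e-01 -2.98324405e-01]
 [ 9.99998773e-01  1.15375324e-03 -1.05980454e-03]
 [ 1.35573826e-03 -2.98323207e-01  9.54463947e-01]]
```

```bash
python3 -m jog '[[[0.66,-0.53,-0.15,-1,1],[0.70,-0.49,-0.15,-1,1],[0.73,-0.44,-0.15,-1,1],[0.76,-0.39,-0.15,-1,1],[0.78,-0.33,-0.15,-1,1],[0.80,-0.28,-0.15,-1,1],[0.82,-0.22,-0.15,-1,1]]]'
python3 -m jog '[[[0.83,-0.16,-0.15,-1,1],[0.84,-0.10,-0.15,-1,1],[0.85,-0.04,-0.15,-1,1],[0.85,0.01,-0.15,-1,1],[0.85,0.07,-0.15,-1,1],[0.84,0.13,-0.15,-1,1],[0.83,0.19,-0.15,-1,1]]]'
python3 -m jog '[[[0.81,0.25,-0.15,-1,1],[0.79,0.30,-0.15,-1,1],[0.77,0.36,-0.15,-1,1],[0.74,0.41,-0.15,-1,1],[0.71,0.46,-0.15,-1,1],[0.68,0.51,-0.15,-1,1],[0,0,0,0,1],[0,0,0,0,1]]]'
python3 - <<'E'
from h import *
import json
s=sensors.state();m=cams.camera_model("wrist");im=cams.snapshot("wrist")
np.savez("w1.npz",im=im,**m)
cv2.imwrite("pics/w1.png",im[:,:,::-1])
print(togo([540,50,340],.13),s["joints"])
E
```

```text
clock: 0.8
tool_pos: [300.7, -321.1, 260.2]
eef_rot: [-0.0, 0.919, 0.393, -0.0]
force: [0.4, -0.8, -0.3]
finger_gap: 1.002
finger_force: 0.0
clock: 1.5
tool_pos: [429.6, -121.2, 302.3]
eef_rot: [-0.0, 0.797, 0.604, -0.0]
force: [-0.3, -0.0, -0.8]
finger_gap: 1.0
finger_force: 0.0
clock: 2.3
tool_pos: [539.3, 48.8, 337.6]
eef_rot: [-0.0, 0.655, 0.756, -0.001]
force: [0.4, 0.5, 0.6]
finger_gap: 1.002
finger_force: 0.0
([array([ 0.04241487,  0.03238743, -0.05900389]), np.float64(0.17326442661326813)], np.float64(8.141509043153777), array([538.95415698,  48.13625198, 337.64209029])) [-1.15571774e-01  1.92906226e-01  1.33383725e+00 -4.20492089e-04
  1.61629743e+00 -2.58900437e-01]
```

View pics/w1.png

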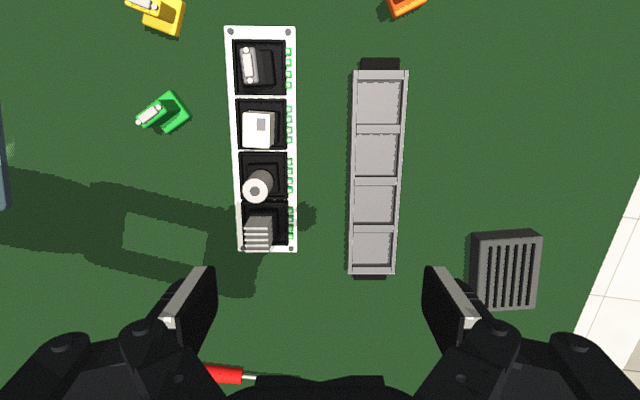

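The wrist view shows connector, relay, capacitor and heatsink at about (250,65), (258,130), (258,188) and (257,232). The rail spans (225,27)–(297,252), and the empty rack pockets are centred near (380,103), (378,155), (375,204) and (372,250).

```bash
cat > meas.py <<'E'
from h import *
d=np.load("w1.npz");im=d["im"];m={k:d[k] for k in d.files if k!="im"}
hsv=cv2.cvtColor(im,cv2.COLOR_RGB2HSV)
def blob(lo,hi,box,n=1):
    x0,y0,x1,y1=box;k=np.zeros(im.shape[:2],np.uint8)
    k[y0:y1,x0:x1]=cv2.inRange(hsv,lo,hi)[y0:y1,x0:x1]
    c=cv2.findContours(k,cv2.RETR_EXTERNAL,cv2.CHAIN_APPROX_NONE)[0]
    return sorted(c,key=cv2.contourArea)[-1][:,0,:]
def rect(px,z):
    w=ray(m,px,z).astype(np.float32);r=cv2.minAreaRect(w);return r
rail=blob((0,0,200),(180,40,255),(200,10,310,275));
print("rail",rect(rail,8), cv2.boundingRect(rail))
rack=blob((0,0,100),(180,40,190),(335,40,420,290));print("rack",rect(rack,24),cv2.boundingRect(rack))
for n,box,z,lo in [("conn",(233,42,262,92),86,120),("relay",(235,100,284,150),76,190),("cap",(240,160,275,205),88,130),("heat",(240,212,274,252),82,100)]:
    b=blob((0,0,lo),(180,60,255),box);print(n,rect(b,z),cv2.boundingRect(b))
cv2.imwrite("pics/w1z.png",cv2.resize(im[10:285,210:425,::-1],None,fx=2.18,fy=2.18,interpolation=cv2.INTER_CUBIC))
E
python3 meas.py
```

```text
rail ((462.3248291015625, 40.534034729003906), (89.64179229736328, 308.5001525878906), 7.621370792388916) (224, 25, 73, 227)
rack ((620.185546875, 21.367767333984375), (70.52459716796875, 285.10540771484375), 8.2223539352417) (347, 70, 62, 205)
conn ((448.4719543457031, 141.7357635498047), (16.228059768676758, 36.67881393432617), 12.577718734741211) (240, 47, 19, 37)
relay ((460.442626953125, 72.5296859741211), (31.914657592773438, 39.75029373168945), 4.553182601928711) (242, 112, 28, 36)
cap ((467.2406921386719, 4.334405899047852), (30.327754974365234, 31.84366226196289), 10.77418041229248) (242, 176, 26, 27)
heat ((474.33123779296875, -53.48588180541992), (42.16304016113281, 52.82954025268555), 4.435693264007568) (240, 212, 34, 40)
```

View pics/w1z.png

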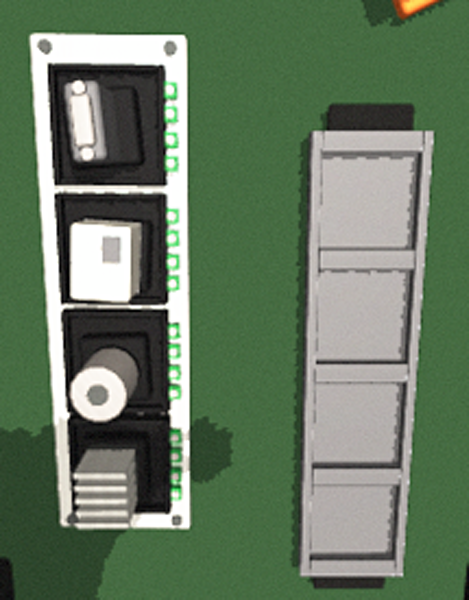

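```bash
python3 -m jog '[[[0.38,-0.28,0.77,-0.16,1],[0.38,-0.28,0.77,-0.16,1],[0.38,-0.28,0.77,-0.16,1],[0.38,-0.28,0.77,-0.16,1],[0.38,-0.28,0.77,-0.16,1],[0.38,-0.28,0.77,-0.16,1],[0.38,-0.28,0.77,-0.16,1],[0,0,0,0,1]]]' 40
python3 - <<'E'
from h import *
im=cams.snapshot("wrist");cv2.imwrite("pics/w2.png",im[:,:,::-1])
print(togo([446.7,142,52],.21))
print(togo([446.7,142,52],.21))
E
```

```text
clock: 3.15
tool_pos: [438.0, 139.0, 119.1]
eef_rot: [-0.004, 0.625, 0.78, -0.003]
force: [-0.3, -0.3, 0.2]
finger_gap: 1.001
finger_force: 0.0
([array([0.05239203, 0.15976174, 1.7358064 ]), np.float64(0.14261356163335895)], np.float64(12.602567944280727), array([441.24483739, 138.60397193, 121.46061022]))
([array([0.05239203, 0.15976174, 1.7358064 ]), np.float64(0.14261356163335895)], np.float64(12.602567944280727), array([441.24483739, 138.60397193, 121.46061022]))
```

View pics/w2.png

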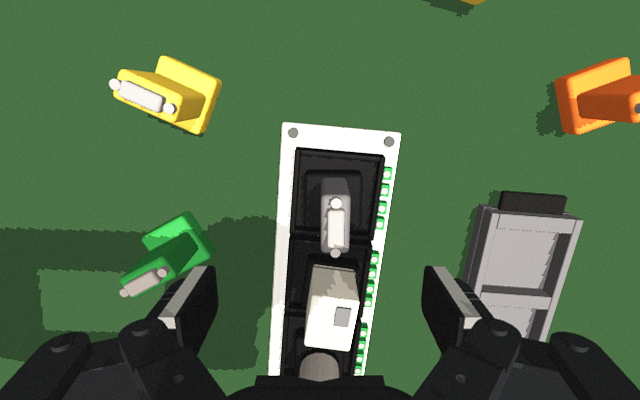

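The connector at (335,225) lies square to the jaws and about 6 mm to the right of centre, as computed. I'll go down and grip.

```bash
python3 -m jog '[[[0.05,0.16,0.4,0,1],[0,0,0.5,0,1],[0,0,0.5,0,1],[0,0,0.33,0,1],[0,0,0,0,1],[0,0,0,0,0],[0,0,0,0,0],[0,0,0,0,0]]]' 40
python3 -m jog '[[[0,0,0,0,0],[0,0,0,0,0],[0,0,0,0,0],[0,0,0,0,0],[0,0,0,0,0]]]'
python3 - <<'E'
from h import *
print(togo([446.7,142,152],.21))
E
```

```text
clock: 4.0
tool_pos: [450.6, 142.5, 54.7]
eef_rot: [0.001, 0.625, 0.78, 0.001]
force: [0.2, 0.1, 0.0]
finger_gap: 0.516
finger_force: 0.0
clock: 4.5
tool_pos: [449.6, 142.7, 54.0]
eef_rot: [0.0, 0.625, 0.781, 0.0]
force: [-1.6, -1.2, 5.7]
finger_gap: 0.198
finger_force: 42.8
([array([-1.59414687e-03, -7.28452421e-02, -2.45118465e+00]), np.float64(0.15382343952393257)], np.float64(12.647407455843023), array([449.56385625, 142.68985461,  53.95354836]))
```

```bash
python3 -m jog '[[[0,0,-0.2,0,0],[0,0,-0.5,0,0],[0,0,-0.6,0,0],[0,0,-0.6,0,0],[0,0,-0.4,0,0],[0,0,-0.2,0,0]]]'
python3 -m jog '[[[-0.5,0.26,0,0,0],[-0.88,0.44,0,0,0],[-0.88,0.44,0,0,0],[-0.88,0.44,0,0,0],[-0.88,0.44,0,0,0],[-0.88,0.44,0,0,0],[-0.88,0.44,0,0,0],[-0.73,0.38,0,0,0]]]'
python3 -m jog '[[[0,0,0,0.55,0],[0,0,0,0.55,0],[0,0,0,0,0],[0,0,0,0,0]]]'
python3 - <<'E'
from h import *
im=cams.snapshot("wrist");cv2.imwrite("pics/w3.png",im[:,:,::-1])
print(togo([635.2,-82.5,52],.1435))
E
```

```text
clock: 5.1
tool_pos: [450.2, 142.8, 155.2]
eef_rot: [0.001, 0.625, 0.781, 0.001]
force: [0.4, 0.5, -1.6]
finger_gap: 0.197
finger_force: 42.1
clock: 5.9
tool_pos: [635.0, -84.5, 152.4]
eef_rot: [-0.001, 0.625, 0.78, -0.0]
force: [-0.5, 0.1, -1.4]
finger_gap: 0.191
finger_force: 42.0
clock: 6.3
tool_pos: [634.0, -82.5, 152.8]
eef_rot: [-0.001, 0.654, 0.756, -0.0]
force: [-0.3, -0.0, -1.9]
finger_gap: 0.197
finger_force: 42.0
([array([-0.00699062,  0.02886557,  2.52592574]), np.float64(0.01936135421627958)], np.float64(8.299389776992424), array([634.10679251, -82.42185234, 153.03806959]))
```

View pics/w3.png

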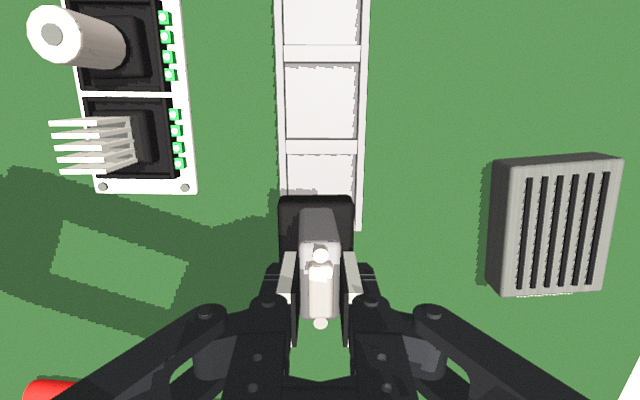

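The module hangs centred, with its base's front edge at row 197 (about +2 mm in y), in line with the end pocket. Lowering it now.

```bash
python3 -m jog '[[[-0.05,0.03,0.3,0,0],[0,0,0.6,0,0],[0,0,0.6,0,0],[0,0,0.5,0,0],[0,0,0.3,0,0],[0,0,0.1,0,0],[0,0,0,0,0],[0,0,0,0,0]]]'
python3 -m jog '[[[0,0,0.04,0,0],[0,0,0,0,0]]]'
python3 -m jog '[[[0,0,0.03,0,0],[0,0,0,0,0]]]'
```

```text
clock: 7.15
tool_pos: [636.7, -84.8, 58.5]
eef_rot: [0.001, 0.654, 0.756, 0.0]
force: [0.2, 0.4, -1.8]
finger_gap: 0.199
finger_force: 42.0
clock: 7.35
tool_pos: [636.4, -84.7, 56.7]
eef_rot: [0.001, 0.655, 0.756, 0.0]
force: [-0.4, -0.2, -2.0]
finger_gap: 0.192
finger_force: 42.0
clock: 7.55
tool_pos: [635.9, -84.5, 54.8]
eef_rot: [0.0, 0.655, 0.756, 0.0]
force: [0.2, -0.6, -1.1]
finger_gap: 0.197
finger_force: 42.0
```

```bash
python3 -m jog '[[[0,0,0.03,0,0],[0,0,0,0,0]]]'
python3 -m jog '[[[0,0,0.03,0,0],[0,0,0,0,0]]]'
```

```text
clock: 7.75
tool_pos: [635.8, -84.5, 53.3]
eef_rot: [-0.0, 0.655, 0.756, -0.0]
force: [-0.6, -0.0, -1.1]
finger_gap: 0.196
finger_force: 42.0
clock: 7.95
tool_pos: [635.9, -84.6, 52.2]
eef_rot: [-0.0, 0.655, 0.756, -0.0]
force: [-0.7, 0.3, -1.1]
finger_gap: 0.196
finger_force: 42.0
```

```bash
for i in 1; do python3 -m jog '[[[0,0,0.03,0,0],[0,0,0,0,0],[0,0,0,0,0]]]'; done
python3 -m jog '[[[0,0,0.03,0,0],[0,0,0,0,0],[0,0,0,0,0]]]'
```

```text
clock: 8.25
tool_pos: [636.0, -84.6, 52.0]
eef_rot: [0.0, 0.655, 0.756, 0.0]
force: [-2.8, 0.2, 5.6]
finger_gap: 0.195
finger_force: 42.9
clock: 8.55
tool_pos: [636.1, -84.7, 52.0]
eef_rot: [0.001, 0.654, 0.756, 0.0]
force: [-4.9, 1.1, 12.3]
finger_gap: 0.197
finger_force: 43.8
```

```bash
python3 -m jog '[[[0,0,0,0,0.4],[0,0,0,0,0.6],[0,0,0,0,1],[0,0,-0.1,0,1],[0,0,-0.4,0,1],[0,0,-0.7,0,1],[0,0,-0.7,0,1],[0,0,-0.6,0,1]]]'
python3 -m jog '[[[0.4,-0.34,0,0,1],[0.7,-0.58,0,0,1],[0.7,-0.58,0,0,1],[0.7,-0.58,0,0,1],[0.7,-0.58,0,0,1],[0.7,-0.58,0,0,1],[0.62,-0.54,0,0.47,1],[0,0,0,0.47,1]]]'
python3 -m jog '[[[0,0,0.4,0,1],[0,0,0,0,1],[0,0,0,0,1]]]'
python3 - <<'E'
from h import *
im=cams.snapshot("wrist");cv2.imwrite("pics/w4.png",im[:,:,::-1])
print(togo([460.4,72.5,52],.08))
E
```

```text
clock: 9.35
tool_pos: [636.2, -84.6, 151.4]
eef_rot: [0.0, 0.655, 0.756, 0.0]
force: [-0.3, 0.0, -0.8]
finger_gap: 1.0
finger_force: 0.0
clock: 10.15
tool_pos: [456.7, 75.2, 149.9]
eef_rot: [-0.001, 0.679, 0.735, -0.0]
force: [0.2, -1.0, 1.0]
finger_gap: 1.002
finger_force: 0.0
clock: 10.45
tool_pos: [460.3, 72.7, 134.0]
eef_rot: [-0.0, 0.679, 0.734, -0.0]
force: [-0.6, -0.0, -0.1]
finger_gap: 0.999
finger_force: 0.0
([array([-0.00274693, -0.00768719,  2.05715071]), np.float64(-0.03009889144682743)], np.float64(4.463266795259275), array([460.68549692,  72.63195737, 134.28607515]))
```

View pics/w4.png

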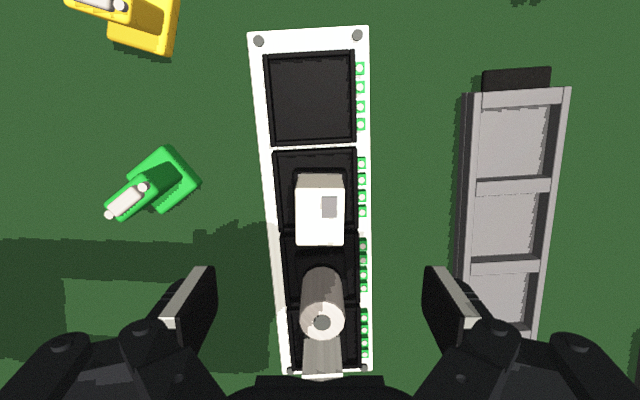

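The relay is centred at (320,210) and square to the jaws. Descend, grip, lift and transfer.

```bash
python3 -m jog '[[[0,0,0.4,0,1],[0,0,0.6,0,1],[0,0,0.6,0,1],[0,0,0.46,0,1],[0,0,0,0,1],[0,0,0,0,0],[0,0,0,0,0],[0,0,0,0,0]]]' 40
python3 -m jog '[[[0,0,0,0,0],[0,0,0,0,0],[0,0,0,0,0],[0,0,0,0,0]]]'
python3 -m jog '[[[0,0,-0.2,0,0],[0,0,-0.5,0,0],[0,0,-0.6,0,0],[0,0,-0.6,0,0],[0,0,-0.4,0,0],[0,0,-0.2,0,0],[0,0,0,0,0]]]'
```

```text
clock: 11.3
tool_pos: [461.4, 72.6, 52.7]
eef_rot: [0.001, 0.679, 0.734, 0.001]
force: [0.4, -0.3, 0.2]
finger_gap: 0.517
finger_force: 0.0
clock: 11.7
tool_pos: [461.1, 72.7, 52.6]
eef_rot: [0.001, 0.679, 0.734, 0.001]
force: [-1.4, -0.1, 4.7]
finger_gap: 0.36
finger_force: 39.6
clock: 12.4
tool_pos: [461.0, 72.7, 152.7]
eef_rot: [0.001, 0.679, 0.734, 0.001]
force: [0.7, 0.0, -2.1]
finger_gap: 0.363
finger_force: 40.2
```

```bash
python3 -m jog '[[[-0.25,0.4,0,0,0],[-0.46,0.74,0,0,0],[-0.46,0.74,0,0,0],[-0.46,0.74,0,0,0],[-0.46,0.74,0,-0.47,0],[-0.37,0.58,0,-0.47,0],[0,0,0,0,0],[0,0,0,0,0]]]'
python3 - <<'E'
from h import *
im=cams.snapshot("wrist");cv2.imwrite("pics/w5.png",im[:,:,::-1])
print(togo([625.2,-13.3,51],.1435))
E
```

```text
clock: 13.2
tool_pos: [624.7, -12.4, 149.5]
eef_rot: [-0.002, 0.655, 0.756, -0.001]
force: [-1.1, 0.1, -1.3]
finger_gap: 0.361
finger_force: 40.4
([array([-0.04172299,  0.02684799,  2.47242158]), np.float64(-0.004174943131918542)], np.float64(8.205244587599633), array([624.23860583, -11.88873041, 149.90203319]))
```

View pics/w5.png

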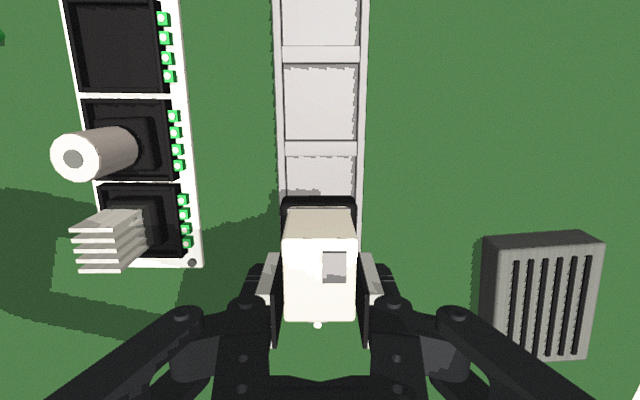

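The relay hangs square above the second pocket from the right, with its base's front edge at row 198. Lowering.

```bash
python3 -m jog '[[[-0.06,0.03,0.3,0,0],[0,0,0.6,0,0],[0,0,0.6,0,0],[0,0,0.5,0,0],[0,0,0.25,0,0],[0,0,0.1,0,0],[0,0,0,0,0],[0,0,0,0,0]]]'
python3 -m jog '[[[0,0,0.04,0,0],[0,0,0,0,0],[0,0,0,0,0]]]'
python3 -m jog '[[[0,0,0.03,0,0],[0,0,0,0,0],[0,0,0,0,0]]]'
```

```text
clock: 14.05
tool_pos: [627.8, -14.5, 58.5]
eef_rot: [0.001, 0.654, 0.756, 0.0]
force: [-0.0, -0.5, -1.3]
finger_gap: 0.359
finger_force: 40.4
clock: 14.35
tool_pos: [627.4, -14.5, 56.4]
eef_rot: [0.0, 0.655, 0.756, 0.0]
force: [-0.6, 0.7, -1.6]
finger_gap: 0.36
finger_force: 40.4
clock: 14.65
tool_pos: [627.1, -14.5, 54.7]
eef_rot: [-0.0, 0.655, 0.756, -0.0]
force: [0.0, -0.2, -1.0]
finger_gap: 0.365
finger_force: 40.4
```

```bash
python3 -m jog '[[[0,-0.02,0.07,0,0],[0,0,0,0,0],[0,0,0,0,0]]]'
python3 -m jog '[[[0,0,0.03,0,0],[0,0,0,0,0],[0,0,0,0,0]]]'
python3 -m jog '[[[0,0,0.02,0,0],[0,0,0,0,0],[0,0,0,0,0]]]'
```

```text
clock: 14.95
tool_pos: [626.1, -14.6, 51.7]
eef_rot: [-0.0, 0.655, 0.756, -0.0]
force: [-0.0, -0.1, -1.2]
finger_gap: 0.363
finger_force: 40.4
clock: 15.25
tool_pos: [626.5, -14.6, 50.8]
eef_rot: [0.0, 0.655, 0.756, 0.0]
force: [-0.1, -0.3, -1.3]
finger_gap: 0.36
finger_force: 40.4
clock: 15.55
tool_pos: [626.5, -14.7, 50.7]
eef_rot: [0.0, 0.654, 0.756, 0.0]
force: [-1.5, 0.9, 6.0]
finger_gap: 0.357
finger_force: 41.2
```

```bash
python3 -m jog '[[[0,0,0,0,0.5],[0,0,0,0,0.7],[0,0,0,0,1],[0,0,-0.1,0,1],[0,0,-0.4,0,1],[0,0,-0.7,0,1],[0,0,-0.7,0,1],[0,0,-0.6,0,1]]]'
python3 -m jog '[[[0.1,-0.4,0,0,1],[0.19,-0.74,0,0,1],[0.19,-0.74,0,0,1],[0.19,-0.74,0,0,1],[0.19,-0.74,0,0,1],[0.18,-0.51,0,0,1],[0,0,0.4,0,1],[0,0,0,0,1]]]'
python3 -m jog '[[[0,0,0,0,1],[0,0,0,0,1]]]'
python3 - <<'E'
from h import *
im=cams.snapshot("wrist");cv2.imwrite("pics/w6.png",im[:,:,::-1])
m=cams.camera_model("wrist")
print(togo([467.2,4.3,52],.13), proj(m,[[467.2,4.3,88],[476,-60,82]]))
E
```

```text
clock: 16.35
tool_pos: [626.6, -14.6, 151.6]
eef_rot: [0.0, 0.655, 0.756, 0.0]
force: [0.5, -0.5, 0.5]
finger_gap: 1.002
finger_force: 0.0
clock: 17.15
tool_pos: [465.7, 4.8, 133.2]
eef_rot: [-0.001, 0.655, 0.756, -0.0]
force: [-0.5, -0.2, -0.1]
finger_gap: 1.0
finger_force: 0.0
clock: 17.35
tool_pos: [468.0, 4.2, 134.5]
eef_rot: [0.0, 0.655, 0.756, 0.0]
force: [0.1, 0.2, 0.9]
finger_gap: 1.005
finger_force: 0.0
([array([ 0.00579804, -0.02244216,  2.06109912]), np.float64(0.19456911195724666)], np.float64(8.226727784529684), array([468.03743826,   4.214798  , 134.44488095])) [[317.4596998  222.43534096]
 [316.84533019 308.32046809]]
```

View pics/w6.png

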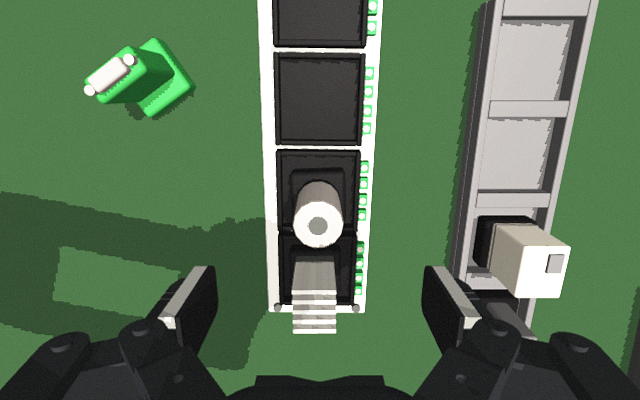

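The capacitor's top is at (317,225), within 3 px of the prediction. The relay is seated in its pocket at right. Grip and lift.

```bash
python3 -m jog '[[[0,-0.02,0.4,0,1],[0,0,0.6,0,1],[0,0,0.6,0,1],[0,0,0.46,0,1],[0,0,0,0,1],[0,0,0,0,0],[0,0,0,0,0],[0,0,0,0,0]]]' 50
python3 -m jog '[[[0,0,0,0,0],[0,0,0,0,0],[0,0,0,0,0],[0,0,0,0,0]]]'
python3 -m jog '[[[0,0,-0.2,0,0],[0,0,-0.5,0,0],[0,0,-0.6,0,0],[0,0,-0.6,0,0],[0,0,-0.4,0,0],[0,0,-0.2,0,0],[0,0,0,0,0]]]'
python3 -m jog '[[[0.08,0.4,0,0,0],[0.14,0.74,0,0,0],[0.14,0.74,0,0,0],[0.14,0.74,0,0,0],[0.14,0.74,0,0,0],[0.11,0.48,0,0,0],[0,0,0,0,0],[0,0,0,0,0]]]'
python3 - <<'E'
from h import *
im=cams.snapshot("wrist");cv2.imwrite("pics/w7.png",im[:,:,::-1])
print(togo([615.2,56,51],.1435))
E
```

```text
clock: 18.2
tool_pos: [467.4, 4.1, 52.6]
eef_rot: [0.001, 0.654, 0.756, 0.001]
force: [0.2, 0.4, -0.3]
finger_gap: 0.514
finger_force: 0.0
clock: 18.6
tool_pos: [467.4, 4.1, 52.7]
eef_rot: [0.001, 0.654, 0.756, 0.001]
force: [0.2, 0.1, 6.9]
finger_gap: 0.355
finger_force: 49.2
clock: 19.3
tool_pos: [466.9, 4.2, 152.6]
eef_rot: [0.001, 0.655, 0.756, 0.001]
force: [0.9, 0.1, -1.3]
finger_gap: 0.358
finger_force: 49.7
clock: 20.1
tool_pos: [612.8, 56.1, 149.7]
eef_rot: [-0.001, 0.654, 0.756, -0.001]
force: [0.1, 0.5, -0.7]
finger_gap: 0.354
finger_force: 49.9
([array([-0.00750642,  0.07346836,  2.47953656]), np.float64(0.003882680143464109)], np.float64(8.237475080701167), array([612.56586718,  55.87184514, 150.19039129]))
```

View pics/w7.png

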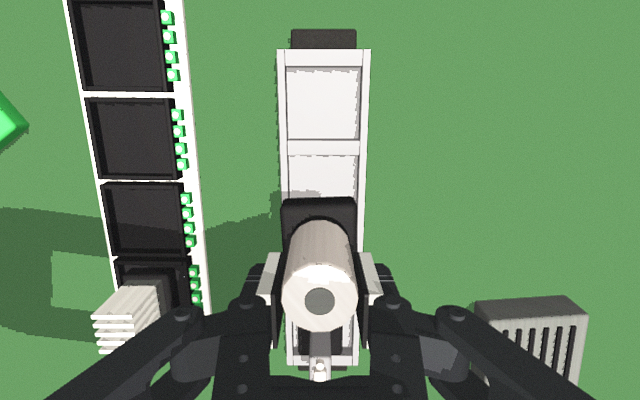

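The capacitor hangs upright over the second pocket from the left, with its base's front edge at row 199 and square to the rack. Lowering.

```bash
python3 -m jog '[[[-0.03,0.02,0.3,0,0],[0,0,0.6,0,0],[0,0,0.6,0,0],[0,0,0.5,0,0],[0,0,0.25,0,0],[0,0,0.14,0,0],[0,0,0.05,0,0],[0,0,0,0,0]]]'
python3 -m jog '[[[0,0,0.05,0,0],[0,0,0,0,0],[0,0,0,0,0]]]'
python3 -m jog '[[[0,0,0.03,0,0],[0,0,0,0,0],[0,0,0,0,0]]]'
```

```text
clock: 20.95
tool_pos: [615.4, 54.8, 54.4]
eef_rot: [0.0, 0.655, 0.756, 0.0]
force: [-1.3, 0.7, -0.7]
finger_gap: 0.358
finger_force: 50.0
clock: 21.25
tool_pos: [615.3, 54.9, 52.4]
eef_rot: [0.0, 0.655, 0.756, 0.0]
force: [0.4, 0.3, -1.4]
finger_gap: 0.358
finger_force: 50.0
clock: 21.55
tool_pos: [615.1, 54.9, 50.8]
eef_rot: [0.0, 0.655, 0.756, 0.0]
force: [0.2, 0.2, -0.6]
finger_gap: 0.356
finger_force: 50.2
```

```bash
python3 -m jog '[[[0,0,0.025,0,0],[0,0,0,0,0],[0,0,0,0,0]]]'
python3 -m jog '[[[0,0,0,0,0.5],[0,0,0,0,0.7],[0,0,0,0,1],[0,0,-0.1,0,1],[0,0,-0.4,0,1],[0,0,-0.7,0,1],[0,0,-0.7,0,1],[0,0,-0.6,0,1]]]'
python3 -m jog '[[[-0.25,-0.4,0,0,1],[-0.45,-0.74,0,0,1],[-0.45,-0.74,0,0,1],[-0.45,-0.74,0,0,1],[-0.45,-0.74,0,0,1],[-0.3,-0.5,0,0,1],[0,0,0.4,0,1],[0,0,0,0,1]]]'
python3 -m jog '[[[0,0,0,0,1],[0,0,0,0,1]]]'
python3 - <<'E'
from h import *
im=cams.snapshot("wrist");cv2.imwrite("pics/w8.png",im[:,:,::-1])
m=cams.camera_model("wrist");np.savez("w8.npz",**m)
print(togo([476,-60,52],.13), proj(m,[[476,-60,82]]))
E
```

```text
clock: 21.85
tool_pos: [615.2, 54.9, 50.7]
eef_rot: [0.0, 0.654, 0.756, 0.0]
force: [-2.0, 0.3, 5.2]
finger_gap: 0.357
finger_force: 50.7
clock: 22.65
tool_pos: [615.3, 54.9, 151.4]
eef_rot: [0.0, 0.655, 0.756, 0.0]
force: [0.7, -0.6, 0.3]
finger_gap: 0.999
finger_force: 0.0
clock: 23.45
tool_pos: [474.3, -60.4, 132.8]
eef_rot: [-0.001, 0.655, 0.756, -0.0]
force: [0.4, -0.0, -0.1]
finger_gap: 0.998
finger_force: 0.0
clock: 23.65
tool_pos: [476.4, -60.1, 134.3]
eef_rot: [0.0, 0.654, 0.756, 0.0]
force: [1.0, 0.2, 0.5]
finger_gap: 1.003
finger_force: 0.0
([array([ 0.00338464, -0.01279877,  2.05677067]), np.float64(0.20714135783274018)], np.float64(8.27701676803166), array([476.44845791, -60.03840536, 134.27129996])) [[318.10311466 219.33110222]]
```

View pics/w8.png

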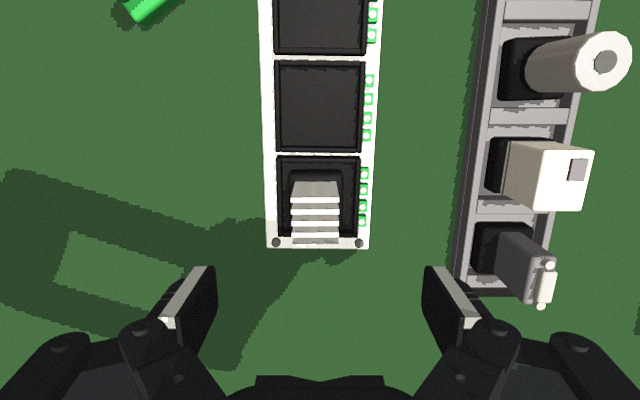

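The heatsink top is centred at about (315,222) and square to the jaws. The other three stand in the rack at right, in the reversed order. Grip and carry.

```bash
python3 -m jog '[[[-0.02,-0.03,0.4,0,1],[0,0,0.6,0,1],[0,0,0.6,0,1],[0,0,0.46,0,1],[0,0,0,0,1],[0,0,0,0,0],[0,0,0,0,0],[0,0,0,0,0]]]' 50
python3 -m jog '[[[0,0,0,0,0],[0,0,0,0,0],[0,0,0,0,0],[0,0,0,0,0]]]'
python3 -m jog '[[[0,0,-0.2,0,0],[0,0,-0.5,0,0],[0,0,-0.6,0,0],[0,0,-0.6,0,0],[0,0,-0.4,0,0],[0,0,-0.2,0,0],[0,0,0,0,0]]]'
python3 -m jog '[[[0.35,0.33,0,0,0],[0.68,0.64,0,0,0],[0.68,0.64,0,0,0],[0.68,0.64,0,0,0],[0.68,0.64,0,0,0],[0.68,0.64,0,0,0],[0.38,0.35,0,0,0],[0,0,0,0,0]]]'
python3 -m jog '[[[0,0,0,0,0],[0,0,0,0,0]]]'
python3 - <<'E'
from h import *
im=cams.snapshot("wrist");cv2.imwrite("pics/w9.png",im[:,:,::-1])
print(togo([605.2,125.3,51],.1435))
E
```

```text
clock: 24.5
tool_pos: [475.7, -61.4, 52.5]
eef_rot: [0.001, 0.654, 0.756, 0.0]
force: [-0.4, 0.2, -0.2]
finger_gap: 0.514
finger_force: 0.0
clock: 24.9
tool_pos: [475.1, -61.4, 52.4]
eef_rot: [0.001, 0.655, 0.756, 0.0]
force: [-1.4, -0.1, 5.3]
finger_gap: 0.335
finger_force: 49.6
clock: 25.6
tool_pos: [475.2, -61.4, 152.4]
eef_rot: [0.001, 0.655, 0.756, 0.0]
force: [-0.2, -0.8, -1.6]
finger_gap: 0.337
finger_force: 50.0
clock: 26.4
tool_pos: [604.9, 127.0, 149.3]
eef_rot: [-0.001, 0.653, 0.757, -0.0]
force: [-0.0, 0.0, -2.4]
finger_gap: 0.343
finger_force: 50.1
clock: 26.6
tool_pos: [603.6, 123.8, 150.4]
eef_rot: [-0.001, 0.655, 0.756, -0.001]
force: [-0.6, 0.6, -2.1]
finger_gap: 0.339
finger_force: 50.1
([array([0.03707498, 0.04548264, 2.49316871]), np.float64(-0.011327925892830219)], np.float64(8.176632656555997), array([603.76054186, 123.60381567, 150.72955638]))
```

View pics/w9.png

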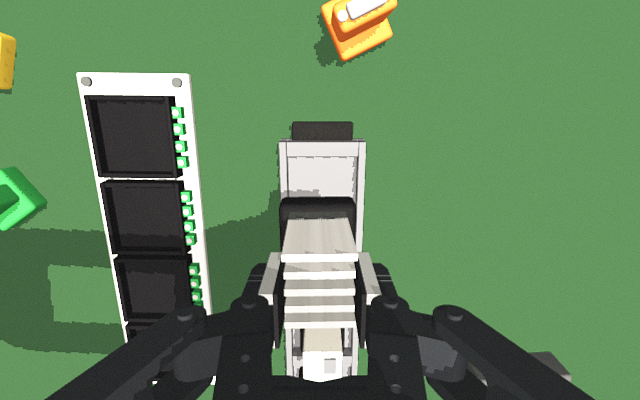

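The heatsink hangs square over the left end pocket, with its base's front edge at row 198. Lowering.

```bash
python3 -m jog '[[[0.01,0,0.3,0,0],[0,0,0.6,0,0],[0,0,0.6,0,0],[0,0,0.5,0,0],[0,0,0.25,0,0],[0,0,0.14,0,0],[0,0,0.05,0,0],[0,0,0,0,0]]]'
python3 -m jog '[[[0,0,0.05,0,0],[0,0,0,0,0],[0,0,0,0,0]]]'
python3 -m jog '[[[0,0,0.03,0,0],[0,0,0,0,0],[0,0,0,0,0]]]'
python3 -m jog '[[[0,0,0.025,0,0],[0,0,0,0,0],[0,0,0,0,0]]]'
```

```text
clock: 27.45
tool_pos: [605.0, 124.8, 54.3]
eef_rot: [0.0, 0.655, 0.756, 0.0]
force: [0.5, -0.3, -2.6]
finger_gap: 0.336
finger_force: 50.0
clock: 27.75
tool_pos: [604.8, 125.0, 52.2]
eef_rot: [0.0, 0.655, 0.756, 0.0]
force: [0.2, -0.7, -2.6]
finger_gap: 0.34
finger_force: 50.0
clock: 28.05
tool_pos: [604.6, 125.0, 50.6]
eef_rot: [0.0, 0.655, 0.756, 0.0]
force: [-0.0, -0.1, -1.1]
finger_gap: 0.336
finger_force: 50.1
clock: 28.35
tool_pos: [604.6, 125.0, 50.4]
eef_rot: [0.0, 0.654, 0.756, 0.0]
force: [-2.0, -0.4, 5.7]
finger_gap: 0.337
finger_force: 51.0
```

Contact at the expected height. Release, rise and inspect.

```bash
python3 -m jog '[[[0,0,0,0,0.5],[0,0,0,0,0.7],[0,0,0,0,1],[0,0,-0.1,0,1],[0,0,-0.5,0,1],[0,0,-0.9,0,1],[0,0,-0.9,0,1],[0,0,-0.9,0,1]]]'
python3 -m jog '[[[0,-0.5,-0.8,0,1],[0,-0.5,-0.8,0,1],[0,-0.5,-0.8,0,1],[0,-0.5,-0.8,0,1],[0,-0.5,-0.8,0,1],[0,0,0,0,1],[0,0,0,0,1]]]'
python3 - <<'E'
from h import *
a=cams.snapshot("wrist");b=cams.snapshot("side")
a=cv2.resize(a[100:400,250:640],(520,400));b=cv2.resize(b[140:300,210:300],(225,400),interpolation=cv2.INTER_CUBIC)
cv2.imwrite("pics/f.png",np.hstack([a,b])[:,:,::-1]);print(sensors.state()["tool_pos"])
E
```

```text
clock: 29.15
tool_pos: [604.4, 124.9, 183.0]
eef_rot: [-0.0, 0.655, 0.756, -0.0]
force: [0.8, -0.3, 0.0]
finger_gap: 0.999
finger_force: 0.0
clock: 29.85
tool_pos: [505.7, 110.6, 342.8]
eef_rot: [0.001, 0.655, 0.756, 0.001]
force: [0.6, 0.1, -0.3]
finger_gap: 1.005
finger_force: 0.0
[505.39669989 110.59598076 340.47373752]
```

View pics/f.png

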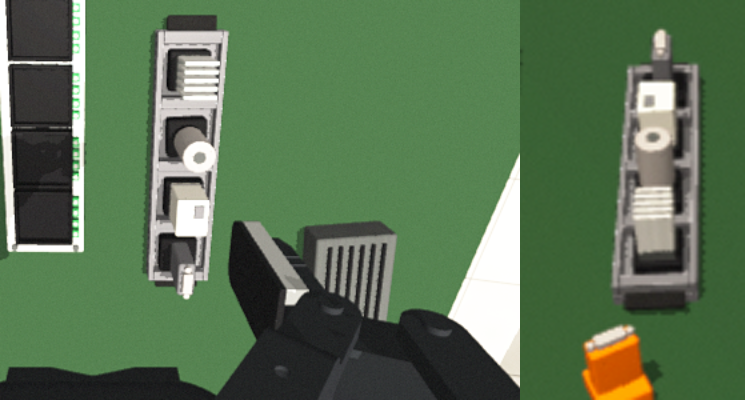

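All four modules stand upright in their pockets. In the left panel, from the robot's left, they are heatsink (200,75), capacitor (197,150), relay (190,208) and connector (185,270), and the docks are empty.

```bash
python3 -c "from plant import bot; print(bot.sign_off())"
```

```text
the job is handed in; nothing more can be done
None
```

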